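# Seat the hinge pin and key back the lockbox latch

### The job

Help me open the blue-grey steel lockbox: the brass pin of its right-hand hinge (seen from the lock side) has worked its way out, so first push that fully home, then take the red-headed key from the wooden block, work it past the sticky pins until it is fully home in the lock and turn it a quarter turn clockwise to its stop. Finish while still holding the key turned against its spring, so that the latch stays back while I lift the lid. Leave the other two keys and everything else on the table as they stand.

Things in the scene. Friction and masses are not known exactly. Their poses are not given: they have to be found in the camera images.
- lockbox: Blue-grey steel lockbox, fixed, 200 (x, front to back) by 300 (y) by 100 mm high; origin at the centre of its underside, front (-x) roughly towards the robot. On its 70 mm deep front ledge a dark lock case (62 by 70 mm, top 122 mm high) with a brass cylinder at x -67, y 0. Behind it the closed lid. Two hinges along the rear top edge (axis at x +108, 104 mm high), knuckles 15 mm thick.
- hinge_pin (a joint): How far the pin of the right-hand (-y end) hinge stands out, m: 0 = head seated against the fork knuckle, up to 0.034. It slides along the box's y axis, inwards is +y; about 5 N of dry friction, hard stop at 0.
- pin_head (a point): Centre of the outer flat face of that brass pin's head (18 mm across, 6 mm thick; shaft 8 mm), 104 mm above the table. Home, this face is 154 mm from the box's middle plane, 4 mm outside the box's right end wall; pushing it along the box's +y seats it.
- red_key: The key to use: red rectangular head, steel blade, standing blade down in the key block. Origin on its axis at the shoulder where the blade starts; z up the head, y across the blade's width, x across its thickness. Blade 4 (x) by 10 (y) by 28 mm long, last 5 mm pointed. Collar 10 by 18 by 8 mm, then the head, 10 thick (x) by 30 wide (y), 8 to 42 mm above the shoulder. 30 g. Either way round fits.
- keyway (a point): Centre of the key slot's mouth in the brass cylinder's face, 124 mm high; the key is home when its origin is here, shoulder on the face. Slot 5.2 (x) by 11.2 (y) by 30 mm deep, vertical, long sides bevelled 2 mm. Its y runs along the slot and turns with the cylinder; at rest the slot points front to back. Around it the cylinder is 25 mm across.
- tumbler0 (a joint): The topmost of three sprung sticky pins in the slot, m pushed back (0 to 0.004). They stick 2 mm into the slot's narrow ends 8, 13 and 18 mm below its mouth, each with about 7 N of dry friction and a weak spring. The pointed blade pushes them aside: it catches at 10 to 15 N, mostly about half way in; rocking the key 1 to 2 mm along the slot while pushing eases it past.
- lock_plug (a joint): Turn of the cylinder, rad: 0 at rest, grows clockwise seen from above, hard stop at 1.571. A spring turns it back (0.016 N m at rest, 0.07 N m at the stop). The key has up to 0.15 rad of play in the slot, so the hand turns 0.1 to 0.25 rad farther than the cylinder.
- latch_bolt (a joint): How far the brass latch bolt is drawn back, m. At 0 it sticks out 20 mm from the back of the lock case over the lid; the cylinder draws it back 8.8 mm per rad, 14 mm at the stop.
- key_block: Wooden block, fixed, 60 (x) by 170 (y) by 45 mm high, origin at the centre of its underside. Three key slots 6.5 (x) by 14 (y) mm, 35 mm deep, at y -55, 0 and +55 mm, long way along y; three keys stand in them, red, black and blue in any order.
- black_key: Another key, round black head 32 mm across, in the key block; leave it. Origin at its shoulder.
- blue_key: Another key, round blue head 32 mm across, in the key block; leave it. Origin at its shoulder.
- seedling_pot: Black plant pot with a seedling, 102 mm across, 160 mm high, on the dark heat mat; origin under its middle.
- spray_bottle: White spray bottle, 80 mm across, 218 mm high, on the heat mat; origin under its middle.
- moisture_meter: Orange and black hand meter lying flat, 120 by 62 by 29 mm; origin under its middle.
- screwdriver: Teal screwdriver lying flat, 190 mm long; origin at its middle.
- red_can: Red can with a white top, 100 mm across, 130 mm high; origin under its middle.
- peat_pots: Stack of brown peat pots, 81 mm across, 78 mm high; origin under its middle.

How it is judged:
On the way, in this order (a step that is already met when the one before it is completed fails the run):
1. the hinge pin is pushed fully home (value of joint hinge_pin below 0.002 m), for 0.2 s.
2. the red key is fully home in the lock, not yet turned (distance between red_key and keyway below 0.003 m and angle between the z axis of red_key and the z axis of keyway, either way round below 0.12 rad and angle between the y axis of red_key and the y axis of keyway, either way round below 0.35 rad and value of joint lock_plug below 0.4 rad), for 0.1 s.
3. the red key has turned the cylinder a quarter turn and the fingers hold it there (distance between red_key and keyway below 0.003 m and angle between the z axis of red_key and the z axis of keyway, either way round below 0.12 rad and angle between the y axis of red_key and the y axis of keyway, either way round below 0.35 rad and value of joint lock_plug above 1.4 rad and contact force between the fingers and red_key above 2 N), for 0.3 s.
At the end, for the whole second after the job is handed in: Hinge pin within 2 mm of its seat; red key home in the lock (shoulder within 3 mm of the slot's mouth, upright within 0.12 rad), cylinder turned clockwise past 1.40 rad (stop at 1.57) and held there by the fingers gripping the red key (over 2 N) (all of step 3 and value of joint hinge_pin below 0.002 m); the arm keeps its last pose, push and grip.
It fails at once if another key or a bystander is moved (keys 15 mm, the rest 30 mm) (distance of any of black_key, blue_key from where it was at the start of the episode above 0.015 m or distance of any of seedling_pot, spray_bottle, moisture_meter, screwdriver, red_can, peat_pots from where it was at the start of the episode above 0.03 m).
It also fails if it takes over 61 s, if anything falls off the work surface, if the arm or the gripper's body presses on something with over 40 N, if the wrist force passes 120 N, or if a joint passes its speed limit or range.

### The arm

A 7-joint arm with a two-finger parallel gripper is mounted at the origin on the work surface. World frame = base frame: x ahead of the robot, y to its left, z up, the work surface at z = 0. Lengths are in m, angles in rad, forces in N, time in s.
With the tool pointing down it reaches from about 0.4 to 0.85 m from the base axis. Payload 10.4 kg.
Tool frame: the origin (TCP) lies midway between the tips of the shut fingers; the grasp point (between the pads) lies 19 mm behind it (manip.tcp_to_grasp is the distance from the TCP to the grasp point, in m); z points along the fingers, y is the line along which they close (so a half turn about z gives the same grasp; the last joint's range is limited). The gripper opens to 85 mm and grips with 20 to 120 N. Pads are 22 mm wide; open, the fingers measure 114 mm over their backs; the gripper's body (76 mm by 85 mm) begins 54 mm behind the grasp point. The pads swing forward as they close: fully open they stand 13 mm farther back than shut.
Start: joints at [1.274, 0.332, -0.065, 1.46, 0.022, 1.35, -0.088], TCP at [0.169, -0.602, 0.231] pointing down, gripper open.
Joint ranges: [-2.6, 2.6], [-0.5, 2.12], [-1.47, 1.34], [0.16, 2.42], [-1.27, 4.41], [0.06, 2.06], [-2.6, 2.6]. Speed limits (rad/s): [2.22, 2.22, 2.79, 2.79, 3.14, 3.14, 3.14].

### API

Orientations are given as a unit quaternion [x, y, z, w].
In Python, from workcell import manip gives the robot as it stands.
- The arm moves only by the shell command python3 -m jog 'ROWS' [FORCE]. ROWS is a JSON object of lists of equal length, an entry for each row: "offset": the shift along the world's x, y, z in m, a list of three; "yaw": the turn about the world's z in degrees; "jaw": the closure, from 0 (fully open) to 1 (shut). A call has 1 to 20 rows; each row shifts and turns the commanded pose from where the row before left it; what a row does not reach is not made up. A row lasts 1/12 s, in which the tool goes at most 41.7 mm and 7.16 degrees, less where a joint would pass 70% of its speed; a pose out of reach is approached as far as the arm can. A call is refused whole if a number of a shift passes 0.0417 or a number of a turn 7.16, either way. A call with a gripper value outside its range is refused whole. The fingers move at their own pace and stop on an object; FORCE is the grip in N (left out, the last holds). Time passes only in rows, so rows that do not move let the fingers close. It gives the time, the measured TCP pose, the force, the opening and the grip force at its end, in the units of the state.
- manip.get_obs(): the state, without advancing time (a new reading comes with each control period).
- manip.camera(name): name is "scene" or "top" or "wrist"; returns a dict with "frame" (384x512x3 uint8, red, green, blue), "camera_matrix" (3x3 intrinsics, pixels), "eye" and "attitude" of the camera in the world; the wrist camera has in their place "hand_eye" (4x4, takes a point from camera to tool coordinates, whose origin is the TCP and whose axes are the flange's). Camera axes: x right, y up, looking along -z (the intrinsics and any distortion apply to the point x, -y, -z); pixel columns grow to the right and rows downward; lengths in m; the calibration is good to about 2 mm. A picture is of the moment at which its call begins: read the wrist's pose just before it. There is no depth.
- manip.hand_in(): hands the job in; it is judged then, once.
Trained networks look in a picture, given as the dict that the camera call returned (one of the last four; its "shot" number tells which), for a name from the list of things; names that differ only in an ending like _2 or _b are one class to them, and where a whole thing is asked for, a point or a joint stands for the part that bears it (a point fixed in the world has none). Each returns a list of dicts, best first, with "score" (0 to 1); they miss things now and then, are a little off and sometimes report something else, mostly with a low value. They report only what shows in the picture. A call takes as long as a camera call.
- manip.masks_of(picture, name): "region" (384x512 bool, what is visible of it).
- manip.tip_of(picture, name): "at" ([x, y, z] in m, in world coordinates, good to about 4 mm: a listed point, or the origin of a listed thing).
The state is a dict: "clock": time; "joint_pos": joint angles; "joint_velocities": joint speeds; "tau": joint torques, N m; "position": TCP position; "ee_rot": TCP orientation; "ft_force": force on the tool from outside, world axes, zero at the start; "torque": the same for the moment, N m; "grip_width": opening from 0.0 (shut) to 1.0 (fully open); "grasp_force": force on a finger pad.
Only numpy, scipy, OpenCV 4.12 (cv2) and the standard library are available. Lean on these libraries where they do the work, as an engineer would, in place of code of your own. Each camera call takes 0.05 s, during which the arm holds its last target. There are 200 camera calls.

## Working session

There is one attempt and no reset: what is moved stays moved. The work goes in short steps, Python scripts to look and compute and a shell command to move; the robot and the scene stay as the last step left them, time stands still between calls to the robot, and variables do not carry over. Pictures are saved under pics/ and viewed, at most 10 in all, crops included, and the job is handed in when it is done.

```bash
mkdir -p pics; ls; cat > h.py <<'E'
import numpy as np, cv2
from workcell import manip
def st():
    o=manip.get_obs(); print({k:np.round(o[k],4).tolist() for k in ("clock","joint_pos","position","ee_rot","ft_force","torque","grip_width","grasp_force")}); return o
E
python3 - <<'E'
from h import *
st()
c={n:manip.camera(n) for n in ("scene","top")}
cv2.imwrite("pics/a.png",cv2.cvtColor(np.vstack([c["scene"]["frame"],c["top"]["frame"]]),cv2.COLOR_RGB2BGR)[:, :])
for n in c:
    cv2.imwrite(f"pics/{n}0.png",cv2.cvtColor(c[n]["frame"],cv2.COLOR_RGB2BGR))
    print(n,np.round(c[n]["eye"],3),np.round(c[n]["attitude"],3),c[n]["camera_matrix"].tolist())
    for t in ("lockbox","pin_head","red_key","keyway","black_key","blue_key","key_block","spray_bottle","seedling_pot","red_can","peat_pots","moisture_meter","screwdriver"):
        r=manip.tip_of(c[n],t)
        print(n,t,[(np.round(x["at"],3).tolist(),round(x["score"],2)) for x in r[:2]])
print(manip.get_obs()["clock"])
E
```

```text
pics
{'clock': 0.0, 'joint_pos': [1.2744, 0.3329, -0.0647, 1.4609, 0.0216, 1.3499, -0.0885], 'position': [0.1689, -0.6014, 0.2305], 'ee_rot': [0.9906, 0.1365, -0.0001, -0.0007], 'ft_force': [0.5824, -0.2347, 0.4607], 'torque': [0.0112, 0.024, 0.0339], 'grip_width': 0.9973, 'grasp_force': 0.0}
scene [1.314 0.105 0.749] [0.267 0.331 0.711 0.56 ] [[385.28538592634624, 0.0, 247.17147440140494], [0.0, 385.28538592634624, 191.35787227293173], [0.0, 0.0, 1.0]]
scene lockbox [([0.513, 0.227, 0.001], 0.83), ([0.489, -0.291, -0.0], 0.72)]
scene pin_head [([0.768, 0.152, -0.0], 0.57), ([0.576, 0.033, 0.104], 0.42)]
scene red_key [([0.483, -0.29, 0.044], 0.43)]
scene keyway [([0.445, 0.243, 0.123], 0.39)]
scene black_key [([0.5, -0.236, 0.044], 0.47)]
scene blue_key [([0.47, -0.341, 0.044], 0.64)]
scene key_block [([0.49, -0.288, 0.001], 0.94)]
scene spray_bottle [([0.668, -0.416, 0.004], 0.9)]
scene seedling_pot [([0.746, -0.235, 0.001], 0.94)]
scene red_can [([0.277, 0.279, -0.004], 0.77)]
scene peat_pots [([0.771, 0.155, -0.0], 0.7), ([0.442, -0.466, -0.002], 0.46)]
scene moisture_meter [([0.
[... 345 characters left out ...]
, -0.236, -0.003], 0.46)]
top red_key [([0.487, -0.286, 0.044], 0.47), ([0.447, 0.247, 0.124], 0.43)]
top keyway [([0.445, 0.243, 0.126], 0.44)]
top black_key [([0.5, -0.238, 0.045], 0.42), ([0.473, -0.346, 0.048], 0.4)]
top blue_key [([0.476, -0.341, 0.045], 0.52)]
top key_block [([0.482, -0.287, -0.001], 0.6)]
top spray_bottle [([0.662, -0.409, 0.005], 0.86), ([0.484, -0.288, 0.041], 0.33)]
top seedling_pot [([0.748, -0.235, -0.002], 0.71)]
top red_can [([0.277, 0.282, -0.001], 0.91)]
top peat_pots [([0.774, 0.152, 0.0], 0.75)]
top moisture_meter [([0.29, -0.346, -0.0], 0.74), ([0.663, -0.411, 0.0], 0.51)]
top screwdriver [([0.44, -0.465, -0.002], 0.8), ([0.746, -0.235, -0.001], 0.59)]
1.4
```

```bash
python3 - <<'E'
import cv2,numpy as np
a=cv2.imread("pics/scene0.png");b=cv2.imread("pics/top0.png")
cv2.imwrite("pics/ab.png",np.hstack([cv2.resize(a,(400,300)),cv2.resize(b,(400,300))]))
E
```

```text
(no output)
```

View pics/scene0.png

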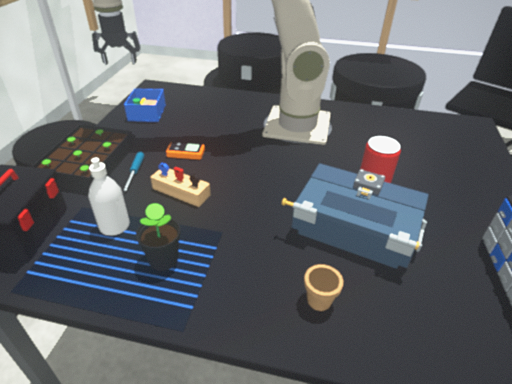

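View pics/top0.png

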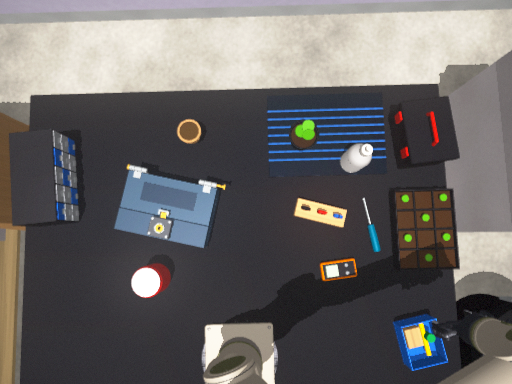

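The scene picture shows the pin protruding at (287,203) on the box's right rear. In the top picture it is at (222,186), with the keyway at (158,228) and the red key in the middle of the block at (322,211). The reported positions agree with this. Box and block are both yawed about -14°, so I'm moving to the pin with the jaws shut.

```bash
python3 -m jog '{"offset":[[0.0225,0.034,0],[0.0225,0.034,0],[0.0225,0.034,0],[0.0225,0.034,0],[0.0225,0.034,0],[0.0225,0.034,0],[0.0225,0.034,0],[0.0225,0.034,0],[0.0225,0.034,0],[0.0225,0.034,0],[0.0225,0.034,0],[0.0225,0.034,0],[0.0225,0.034,0],[0.0225,0.034,0],[0.0225,0.034,0],[0.0225,0.034,0],[0,0,0],[0,0,0]],"yaw":[3.75,3.75,3.75,3.75,3.75,3.75,3.75,3.75,3.75,3.75,3.75,3.75,3.75,3.75,3.75,3.75,0,0],"jaw":[1,1,1,1,1,1,1,1,1,1,1,1,1,1,1,1,1,1]}' 40
cat >> h.py <<'E'
from scipy.spatial.transform import Rotation as R
def look(names=(),save=None):
    o=st(); c=manip.camera("wrist")
    print("handeye",np.round(c["hand_eye"],3).tolist())
    for n in names:
        print(n,[(np.round(x["at"],4).tolist(),round(x["score"],2)) for x in manip.tip_of(c,n)[:2]])
    if save: cv2.imwrite(f"pics/{save}.png",cv2.cvtColor(c["frame"],cv2.COLOR_RGB2BGR))
    return o,c
E
python3 - <<'E'
from h import *
o,c=look(("pin_head","keyway","lockbox"),"w1"); print(R.from_quat(o["ee_rot"]).as_matrix().round(3).tolist())
E
```

```text
clock: 2.9
position: [0.5297, -0.055, 0.2312]
ee_rot: [0.788, 0.615, 0.0, -0.0]
ft_force: [-0.2, -1.1, -0.3]
grip_width: -0.002
grasp_force: 0.0
{'clock': 2.9, 'joint_pos': [0.6154, 0.1864, -0.6659, 1.6769, 0.1172, 1.319, -0.3163], 'position': [0.5297, -0.055, 0.2312], 'ee_rot': [0.7882, 0.6154, 0.0004, -0.0005], 'ft_force': [-0.2343, -1.1357, -0.3052], 'torque': [-0.0285, 0.0208, 0.0], 'grip_width': -0.0023, 'grasp_force': 0.0}
handeye [[-0.0, 0.948, 0.318, 0.082], [1.0, 0.0, -0.0, -0.0], [-0.0, 0.318, -0.948, -0.143], [0.0, 0.0, 0.0, 1.0]]
pin_head [([0.5723, 0.0291, 0.1017], 0.78)]
keyway []
lockbox []
[[0.242, 0.97, 0.0], [0.97, -0.242, 0.001], [0.001, -0.0, -1.0]]
```

View pics/w1.png

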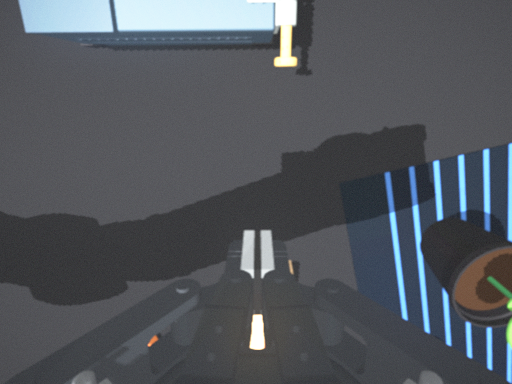

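The wrist view shows the pin pointing straight at the tool with its head at (286,62), parallel to tool x. Next I move to stand off in line with it and descend.

```bash
python3 -m jog '{"offset":[[0.018,0.0265,0],[0.018,0.0265,0],[0,0,-0.034],[0,0,-0.034],[0,0,-0.034],[0,0,-0.034],[0,0,0],[0,0,0]],"yaw":[0,0,0,0,0,0,0,0],"jaw":[1,1,1,1,1,1,1,1]}'
python3 - <<'E'
from h import *
o,c=look(("pin_head",),"w2")
M=R.from_quat(o["ee_rot"]).as_matrix();H=c["hand_eye"];eye=M@H[:3,3]+o["position"]
for uv in ():pass
print((M@H[:3,:3]).tolist(),eye,c["camera_matrix"].tolist())
E
```

```text
clock: 3.77
position: [0.564, -0.0059, 0.0949]
ee_rot: [0.79, 0.613, -0.001, -0.001]
ft_force: [0.7, 0.5, 0.1]
grip_width: -0.0
grasp_force: 0.0
{'clock': 3.7667, 'joint_pos': [0.4785, 0.397, -0.66, 1.7512, 0.2705, 1.0887, -0.5226], 'position': [0.564, -0.0059, 0.0949], 'ee_rot': [0.7902, 0.6129, -0.0011, -0.0008], 'ft_force': [0.7441, 0.4891, 0.1316], 'torque': [0.0197, -0.068, -0.0151], 'grip_width': -0.0001, 'grasp_force': 0.0}
handeye [[-0.0, 0.948, 0.318, 0.082], [1.0, 0.0, -0.0, -0.0], [-0.0, 0.318, -0.948, -0.143], [0.0, 0.0, 0.0, 1.0]]
pin_head [([0.5742, 0.0288, 0.1008], 0.57)]
[[0.9685507832917973, 0.23509047046885412, 0.08149755137164871], [-0.24880434886291433, 0.9182435184612517, 0.30809939433695455], [-0.0024033667516358548, -0.31868685491973137, 0.9478570104871427]] [0.58451901 0.07381767 0.23745069] [[310.66629355629783, 0.0, 257.0741186972913], [0.0, 310.66629355629783, 183.4752208594963], [0.0, 0.0, 1.0]]
```

View pics/w2.png

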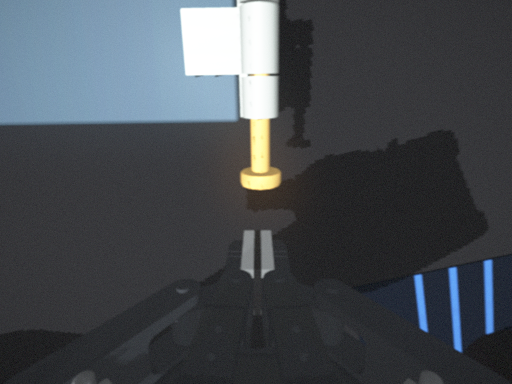

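The pin head (261,178) lines up with the fingers at column 257. Pushing.

```bash
python3 -m jog '{"offset":[[0.0024,0.0097,0],[0.0024,0.0097,0],[0.0012,0.0049,0],[0.0012,0.0049,0],[0.0012,0.0049,0],[0,0,0]],"yaw":[0,0,0,0,0,0],"jaw":[1,1,1,1,1,1]}'
python3 -m jog '{"offset":[[0.0007,0.0029,0],[0,0,0]],"yaw":[0,0],"jaw":[1,1]}'
```

```text
clock: 4.37
position: [0.5741, 0.03, 0.096]
ee_rot: [0.789, 0.614, 0.0, 0.001]
ft_force: [-0.6, -0.2, 0.8]
grip_width: 0.002
grasp_force: 0.3
clock: 4.53
position: [0.5744, 0.0322, 0.0956]
ee_rot: [0.79, 0.613, 0.0, 0.0]
ft_force: [-0.2, -2.6, 1.9]
grip_width: 0.001
grasp_force: 1.3
```

```bash
python3 -m jog '{"offset":[[0.0007,0.0029,0],[0.0007,0.0029,0],[0,0,0]],"yaw":[0,0,0],"jaw":[1,1,1]}'
python3 -m jog '{"offset":[[0.0007,0.0029,0],[0,0,0]],"yaw":[0,0],"jaw":[1,1]}'
python3 - <<'E'
from h import *
o,c=look(("pin_head",),"w3")
E
```

```text
clock: 4.78
position: [0.5758, 0.0379, 0.0955]
ee_rot: [0.79, 0.613, 0.0, 0.0]
ft_force: [-0.1, -4.3, 2.5]
grip_width: 0.001
grasp_force: 1.5
clock: 4.95
position: [0.5764, 0.0408, 0.0954]
ee_rot: [0.79, 0.613, 0.0, 0.0]
ft_force: [0.7, -3.6, 1.6]
grip_width: 0.001
grasp_force: 1.7
{'clock': 4.95, 'joint_pos': [0.3968, 0.4264, -0.6696, 1.7166, 0.2926, 1.1002, -0.6134], 'position': [0.5764, 0.0408, 0.0954], 'ee_rot': [0.7898, 0.6134, 0.0001, 0.0003], 'ft_force': [0.7197, -3.5775, 1.5912], 'torque': [-0.7631, -0.1632, -0.0245], 'grip_width': 0.0009, 'grasp_force': 1.7467}
handeye [[-0.0, 0.948, 0.318, 0.082], [1.0, 0.0, -0.0, -0.0], [-0.0, 0.318, -0.948, -0.143], [0.0, 0.0, 0.0, 1.0]]
pin_head [([0.5792, 0.0481, 0.1025], 0.72)]
```

View pics/w3.png

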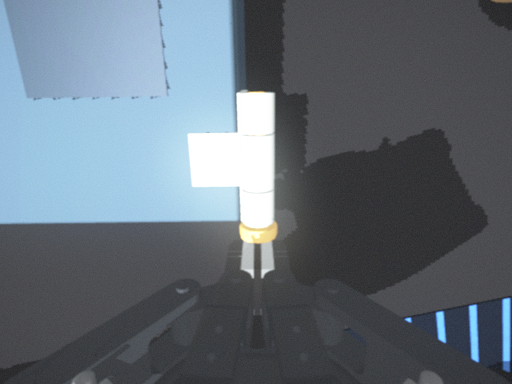

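The pin is nearly seated: its head at (258,231) touches the fork knuckle. I keep pushing until it meets the hard stop.

```bash
python3 -m jog '{"offset":[[0.0005,0.0019,0],[0,0,0],[0,0,0]],"yaw":[0,0,0],"jaw":[1,1,1]}'
python3 -m jog '{"offset":[[0.0005,0.0019,0],[0,0,0],[0,0,0]],"yaw":[0,0,0],"jaw":[1,1,1]}'
```

```text
clock: 5.3
position: [0.5766, 0.0415, 0.0953]
ee_rot: [0.79, 0.613, -0.001, 0.0]
ft_force: [-1.4, -7.5, 3.6]
grip_width: -0.002
grasp_force: 3.9
clock: 5.55
position: [0.5766, 0.0416, 0.0953]
ee_rot: [0.79, 0.613, -0.002, 0.001]
ft_force: [-5.0, -13.6, 8.4]
grip_width: 0.002
grasp_force: 7.0
```

```bash
python3 -m jog '{"offset":[[0.0003,0.001,0],[0,0,0],[-0.005,-0.02,0],[-0.005,-0.02,0.02],[-0.006,-0.02,0.03],[-0.009,-0.032,0.02],[-0.01,-0.037,0.01],[-0.01,-0.037,0.01],[-0.01,-0.037,0.01],[-0.01,-0.037,0],[-0.01,-0.037,0],[-0.01,-0.037,0],[-0.007,-0.018,0],[0,0,0],[0,0,0],[0,0,0]],"yaw":[0,0,0,0,0,0,0,0,0,0,0,0,0,0,0,0],"jaw":[1,1,1,1,1,1,0,0,0,0,0,0,0,0,0,0]}'
python3 - <<'E'
from h import *
o,c=look(("red_key","black_key","blue_key","key_block"),"w4")
s=manip.camera("scene")
for p in (c,s):
  m=manip.masks_of(p,"red_key"); 
  if m:
    g=m[0]["region"]; r=cv2.minAreaRect(np.argwhere(g)[:,::-1].astype(np.float32)); print(m[0]["score"],g.sum(),r)
print([ (x["at"],x["score"]) for x in manip.tip_of(s,"pin_head")])
E
```

```text
clock: 6.88
position: [0.4863, -0.2844, 0.1952]
ee_rot: [0.789, 0.614, 0.001, -0.0]
ft_force: [-0.2, 0.4, -0.6]
grip_width: 0.998
grasp_force: 0.0
{'clock': 6.8833, 'joint_pos': [0.905, 0.2654, -0.5342, 1.6542, 0.1391, 1.2604, 0.0957], 'position': [0.4863, -0.2844, 0.1952], 'ee_rot': [0.7891, 0.6143, 0.0006, -0.0004], 'ft_force': [-0.2025, 0.3778, -0.5969], 'torque': [-0.0219, 0.0144, -0.0032], 'grip_width': 0.9982, 'grasp_force': 0.0}
handeye [[-0.0, 0.948, 0.318, 0.082], [1.0, 0.0, -0.0, -0.0], [-0.0, 0.318, -0.948, -0.143], [0.0, 0.0, 0.0, 1.0]]
red_key [([0.4858, -0.2905, 0.0461], 0.59)]
black_key [([0.4989, -0.2337, 0.043], 0.98)]
blue_key [([0.4688, -0.3393, 0.0441], 0.93)]
key_block [([0.4834, -0.29, -0.0006], 0.66)]
0.57 454 ((258.0, 181.5), (39.0, 12.0), 90.0)
0.67 2049 ((105.20001220703125, 196.10000610351562), (79.37316131591797, 35.10127639770508), 71.56504821777344)
[]
```

View pics/w4.png

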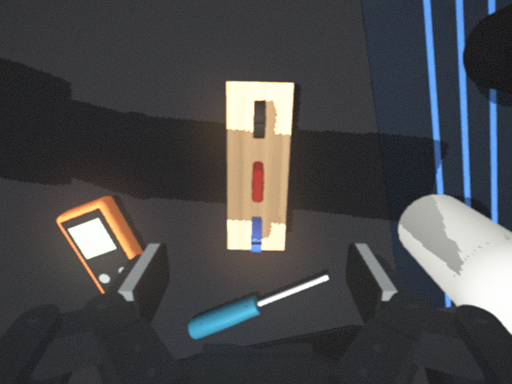

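The red key's head is seen edge-on at (258,181), between black (259,118) and blue (257,233), and it is parallel to tool x. I triangulate it from this view.

```bash
cat >> h.py <<'E'
def ray(o,c,uv,z):
    M=R.from_quat(o["ee_rot"]).as_matrix();H=np.array(c["hand_eye"]);K=np.array(c["camera_matrix"])
    e=M@H[:3,3]+o["position"]; d=M@H[:3,:3]@np.array([(uv[0]-K[0,2])/K[0,0],-(uv[1]-K[1,2])/K[1,1],-1])
    return e+d*(z-e[2])/d[2]
E
python3 - <<'E'
from h import *
o,c=look()
for uv in ((258,181.5),(259.5,118),(257,233)):
  print(uv,[ray(o,c,uv,z).round(4).tolist() for z in (0.08,0.087)])
P=[ray(o,c,uv,0.087) for uv in((259.5,118),(257,233))];d=P[0]-P[1];print(np.degrees(np.arctan2(d[1],d[0])))
E
```

```text
{'clock': 7.3333, 'joint_pos': [0.9055, 0.2654, -0.5323, 1.6537, 0.1402, 1.2607, 0.0962], 'position': [0.4856, -0.286, 0.1953], 'ee_rot': [0.7895, 0.6137, 0.0, 0.0], 'ft_force': [0.2704, 0.3334, 0.0636], 'torque': [-0.0103, -0.0112, 0.0157], 'grip_width': 0.9959, 'grasp_force': 0.0}
handeye [[-0.0, 0.948, 0.318, 0.082], [1.0, 0.0, -0.0, -0.0], [-0.0, 0.318, -0.948, -0.143], [0.0, 0.0, 0.0, 1.0]]
(258, 181.5) [[0.4856, -0.2885, 0.08], [0.4861, -0.2863, 0.087]]
(259.5, 118) [[0.5002, -0.2358, 0.08], [0.5004, -0.235, 0.087]]
(257, 233) [[0.4723, -0.3369, 0.08], [0.4732, -0.3334, 0.087]]
74.58751978523256
```

```bash
python3 -m jog '{"offset":[[0,-0.001,-0.036],[0,0,-0.036],[0,0,-0.036],[0,0,-0.02],[0,0,-0.0135],[0,0,0],[0,0,0],[0,0,0],[0,0,0],[0,0,0],[0,0,0],[0,0,0],[0,0,0],[0,0,0],[0,0,0],[0,0,0]],"yaw":[0,0,0,0,0,0,0,0,0,0,0,0,0,0,0,0],"jaw":[0,0,0,0,0,0,1,1,1,1,1,1,1,1,1,1]}' 80
```

```text
clock: 8.72
position: [0.4858, -0.2875, 0.0545]
ee_rot: [0.79, 0.614, 0.0, 0.0]
ft_force: [-1.7, 0.3, 5.9]
grip_width: 0.107
grasp_force: 78.0
```

```bash
python3 -m jog '{"offset":[[0,0,0.008],[0,0,0.012],[0,0,0.02],[0,0,0.03],[0,0,0.035],[0,0.01,0.035],[0,0.02,0.03],[0,0.04,0.006],[0,0.04,0],[0,0.04,0],[-0.004,0.04,0],[-0.004,0.04,0],[-0.004,0.04,0],[-0.004,0.04,0],[-0.004,0.04,0]],"yaw":[0,0,0,0,0,0,0,7,7,7,7,7,7,7,7],"jaw":[1,1,1,1,1,1,1,1,1,1,1,1,1,1,1]}'
python3 -m jog '{"offset":[[-0.004,0.04,0],[-0.004,0.04,0],[-0.004,0.04,0],[-0.004,0.04,0],[-0.004,0.02,0],[0,0.0,0],[0,0,0],[0,0,0],[0,0,0]],"yaw":[7,7,7,7,6,0,0,0,0],"jaw":[1,1,1,1,1,1,1,1,1]}'
python3 - <<'E'
from h import *
o,c=look(("keyway","red_key","lockbox"),"w5")
print(np.degrees(np.arctan2(*R.from_quat(o["ee_rot"]).as_matrix()[1::-1,0])))
E
```

```text
clock: 9.97
position: [0.4648, 0.0647, 0.2309]
ee_rot: [0.406, 0.914, -0.0, 0.001]
ft_force: [1.6, 1.0, -1.2]
grip_width: 0.104
grasp_force: 78.2
clock: 10.72
position: [0.446, 0.2414, 0.2301]
ee_rot: [0.126, 0.992, -0.0, 0.0]
ft_force: [-0.2, -0.0, -0.6]
grip_width: 0.107
grasp_force: 78.2
{'clock': 10.7167, 'joint_pos': [0.3841, 0.2001, -1.0689, 1.7261, 0.1816, 1.3224, 0.5964], 'position': [0.446, 0.2414, 0.2301], 'ee_rot': [0.1262, 0.992, -0.0004, 0.0002], 'ft_force': [-0.2023, -0.0418, -0.5826], 'torque': [0.005, -0.0433, -0.0215], 'grip_width': 0.1067, 'grasp_force': 78.2402}
handeye [[-0.0, 0.948, 0.318, 0.082], [1.0, -0.0, 0.0, 0.0], [0.0, 0.318, -0.948, -0.143], [0.0, 0.0, 0.0, 1.0]]
keyway [([0.4463, 0.2434, 0.1257], 0.65)]
red_key []
lockbox [([0.5102, 0.2253, 0.0042], 0.69)]
165.5019955043866
```

View pics/w5.png

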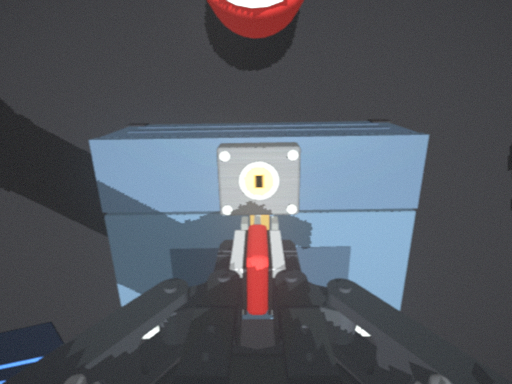

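The key is firmly held, and the slot shows at (259,181) parallel to the image's vertical. Next I check where the key sits in the hand by projecting its model into the same view.

```bash
python3 - <<'E'
from h import *
o,c=look()
H=np.array(c["hand_eye"]);K=np.array(c["camera_matrix"])
def pr(p):
    q=H[:3,:3].T@(np.array(p)-H[:3,3]); return np.round([K[0,0]*q[0]/-q[2]+K[0,2], K[1,1]*-q[1]/-q[2]+K[1,2]],1).tolist()
for n,p in dict(headfronttop=(.015,0,-.0335),headbacktop=(-.015,0,-.0335),headfrontbot=(.015,0,.0005),collar=(.009,0,.0085),bladetop=(.005,0,.0085),tip5=(.005,0,.0315),tip=(0,0,.0365)).items(): print(n,pr(p))
for u in ((259,181),(259,180),(260,181)): print(ray(o,c,u,.124).round(4))
f=c["frame"][140:330,210:310]
cv2.imwrite("pics/w6.png",cv2.cvtColor(cv2.resize(f,(400,760)[0:2] if 0 else (315,600),interpolation=cv2.INTER_CUBIC),cv2.COLOR_RGB2BGR))
E
```

```text
{'clock': 10.9167, 'joint_pos': [0.3838, 0.2006, -1.0697, 1.7262, 0.1818, 1.3221, 0.5966], 'position': [0.4459, 0.2419, 0.2299], 'ee_rot': [0.1255, 0.9921, -0.0002, 0.0002], 'ft_force': [-0.6234, 0.582, -0.6597], 'torque': [-0.0028, -0.0031, 0.0163], 'grip_width': 0.102, 'grasp_force': 78.2402}
handeye [[-0.0, 0.948, 0.318, 0.082], [1.0, -0.0, 0.0, 0.0], [0.0, 0.318, -0.948, -0.143], [0.0, 0.0, 0.0, 1.0]]
headfronttop [256.0, 255.2]
headbacktop [256.1, 315.9]
headfrontbot [256.2, 219.1]
collar [256.3, 223.0]
bladetop [256.3, 229.7]
tip5 [256.4, 212.4]
tip [256.4, 216.5]
[0.4456 0.244  0.124 ]
[0.4447 0.2442 0.124 ]
[0.4458 0.2448 0.124 ]
```

View pics/w6.png

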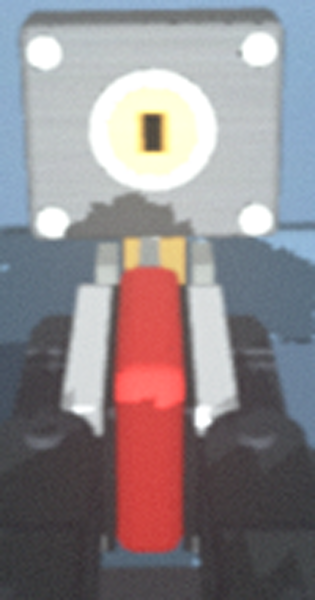

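```bash
python3 -m jog '{"offset":[[0,0.0006,-0.02],[0,0,-0.02],[0,0,-0.013],[0,0,0],[0,0,0],[0,0,0]],"yaw":[0,0,0,0,0,0],"jaw":[1,1,1,1,1,1]}' 100
python3 - <<'E'
from h import *
o,c=look(("keyway",))
f=c["frame"][150:250,207:307]
cv2.imwrite("pics/w7.png",cv2.cvtColor(cv2.resize(f,(600,600),interpolation=cv2.INTER_CUBIC),cv2.COLOR_RGB2BGR))
E
```

```text
clock: 11.47
position: [0.4459, 0.2437, 0.1777]
ee_rot: [0.125, 0.992, 0.0, 0.0]
ft_force: [0.0, 0.3, -0.7]
grip_width: 0.1
grasp_force: 100.1
{'clock': 11.4667, 'joint_pos': [0.35, 0.2577, -1.0531, 1.7957, 0.2376, 1.2244, 0.5506], 'position': [0.4459, 0.2437, 0.1777], 'ee_rot': [0.1246, 0.9922, 0.0004, 0.0003], 'ft_force': [0.0418, 0.2833, -0.6836], 'torque': [0.03, 0.0126, 0.0343], 'grip_width': 0.1, 'grasp_force': 100.1143}
handeye [[-0.0, 0.948, 0.318, 0.082], [1.0, -0.0, 0.0, 0.0], [0.0, 0.318, -0.948, -0.143], [0.0, 0.0, 0.0, 1.0]]
keyway [([0.4481, 0.2397, 0.126], 0.81)]
```

View pics/w7.png

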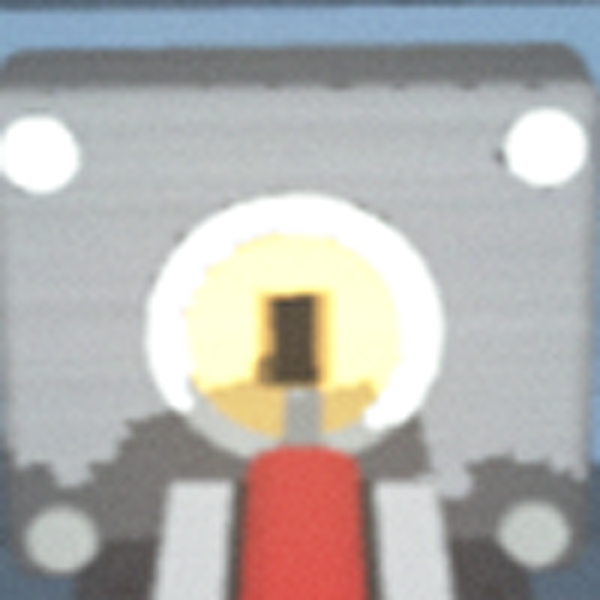

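```bash
python3 - <<'E'
from h import *
o,c=look()
M=R.from_quat(o["ee_rot"]).as_matrix();H=np.array(c["hand_eye"]);K=np.array(c["camera_matrix"])
for u in ((256,199.5),(256,206.7),(256,213.8),(257.5,206.7)):
  p=ray(o,c,u,.124); print(u,p.round(4),(M.T@(p-o["position"])).round(4))
for p in ((.005,0,.0315),(.004,0,.0325),(.0025,0,.034),(0,0,.0365),(-.001,0,.0365),(.001,0,.0365),(.015,0,.0005),(.013,0,.0005),(.015,0,-.003)):
    q=H[:3,:3].T@(np.array(p)-H[:3,3]); print(p,np.round([K[0,0]*q[0]/-q[2]+K[0,2], K[1,1]*-q[1]/-q[2]+K[1,2]],1).tolist())
E
```

```text
{'clock': 11.5667, 'joint_pos': [0.35, 0.2574, -1.0531, 1.7957, 0.2378, 1.2241, 0.5505], 'position': [0.446, 0.2437, 0.1779], 'ee_rot': [0.1246, 0.9922, 0.0004, 0.0006], 'ft_force': [-1.2686, 0.149, 0.0727], 'torque': [-0.0489, 0.0277, 0.0057], 'grip_width': 0.0988, 'grasp_force': 100.1141}
handeye [[-0.0, 0.948, 0.318, 0.082], [1.0, -0.0, 0.0, 0.0], [0.0, 0.318, -0.948, -0.143], [0.0, 0.0, 0.0, 1.0]]
(256, 199.5) [0.4415 0.2446 0.124 ] [ 0.0046 -0.0003  0.0539]
(256, 206.7) [0.4466 0.2433 0.124 ] [-0.0007 -0.0003  0.0539]
(256, 213.8) [0.4518 0.242  0.124 ] [-0.006  -0.0003  0.0539]
(257.5, 206.7) [0.4469 0.2443 0.124 ] [-0.0007  0.0007  0.0539]
(0.005, 0, 0.0315) [256.4, 212.4]
(0.004, 0, 0.0325) [256.4, 213.2]
(0.0025, 0, 0.034) [256.4, 214.5]
(0, 0, 0.0365) [256.4, 216.5]
(-0.001, 0, 0.0365) [256.4, 217.9]
(0.001, 0, 0.0365) [256.4, 215.0]
(0.015, 0, 0.0005) [256.2, 219.1]
(0.013, 0, 0.0005) [256.2, 222.7]
(0.015, 0, -0.003) [256.2, 222.1]
```

```bash
python3 -m jog '{"offset":[[-0.0005,-0.0009,0],[0,0,-0.006],[0,0,-0.005],[0,0,-0.004],[0,0,0],[0,0,0]],"yaw":[0,0,0,0,0,0],"jaw":[1,1,1,1,1,1]}'
python3 - <<'E'
from h import *
o,c=look()
f=c["frame"][150:250,207:307]
cv2.imwrite("pics/w8.png",cv2.cvtColor(cv2.resize(f,(600,600),interpolation=cv2.INTER_CUBIC),cv2.COLOR_RGB2BGR))
E
```

```text
clock: 12.12
position: [0.4448, 0.2424, 0.1615]
ee_rot: [0.124, 0.992, -0.0, -0.0]
ft_force: [0.1, -0.3, -0.6]
grip_width: 0.1
grasp_force: 100.1
{'clock': 12.1167, 'joint_pos': [0.3413, 0.2745, -1.0457, 1.8179, 0.2543, 1.1954, 0.5383], 'position': [0.4448, 0.2424, 0.1615], 'ee_rot': [0.1245, 0.9922, -0.0, -0.0004], 'ft_force': [0.1203, -0.261, -0.5977], 'torque': [-0.0485, 0.0121, -0.0141], 'grip_width': 0.1003, 'grasp_force': 100.1142}
handeye [[-0.0, 0.948, 0.318, 0.082], [1.0, -0.0, 0.0, 0.0], [0.0, 0.318, -0.948, -0.143], [0.0, 0.0, 0.0, 1.0]]
```

View pics/w8.png

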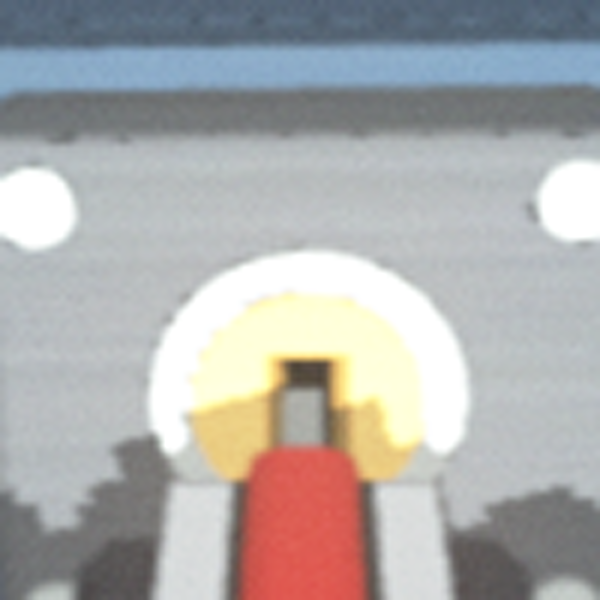

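The blade tip at (258,215) sits in the slot mouth, whose front end is at row 210. It is centred to about 0.3 mm, so I insert.

```bash
python3 -m jog '{"offset":[[0.0003,0.0002,-0.003],[0,0,-0.003],[0,0,-0.002],[0,0,0],[0,0,0]],"yaw":[0,0,0,0,0],"jaw":[1,1,1,1,1]}'
python3 -m jog '{"offset":[[0,0,-0.002],[0,0,-0.002],[0,0,0],[0,0,0]],"yaw":[0,0,0,0],"jaw":[1,1,1,1]}'
```

```text
clock: 12.58
position: [0.4446, 0.2428, 0.1534]
ee_rot: [0.124, 0.992, -0.0, -0.001]
ft_force: [-2.5, -0.1, -1.9]
grip_width: 0.102
grasp_force: 100.5
clock: 12.92
position: [0.4448, 0.2429, 0.1495]
ee_rot: [0.124, 0.992, 0.0, -0.0]
ft_force: [-4.3, 3.2, -1.9]
grip_width: 0.101
grasp_force: 100.3
```

```bash
python3 -m jog '{"offset":[[-0.0005,0.0003,-0.002],[0,0,-0.002],[0,0,0]],"yaw":[0,0,0],"jaw":[1,1,1]}'
python3 -m jog '{"offset":[[0,0,-0.002],[0,0,-0.002],[0,0,0]],"yaw":[0,0,0],"jaw":[1,1,1]}'
```

```text
clock: 13.17
position: [0.4448, 0.2435, 0.1461]
ee_rot: [0.124, 0.992, 0.0, 0.0]
ft_force: [-3.5, 2.5, 2.4]
grip_width: 0.103
grasp_force: 101.1
clock: 13.42
position: [0.4448, 0.2434, 0.1424]
ee_rot: [0.124, 0.992, 0.0, 0.0]
ft_force: [-4.4, 1.6, 1.8]
grip_width: 0.101
grasp_force: 100.9
```

```bash
python3 -m jog '{"offset":[[-0.0013,0.0003,-0.001],[0.0015,-0.0004,-0.001],[-0.0015,0.0004,-0.001],[0.001,-0.0003,-0.001],[0,0,0]],"yaw":[0,0,0,0,0],"jaw":[1,1,1,1,1]}'
python3 -m jog '{"offset":[[-0.0013,0.0003,-0.001],[0.0015,-0.0004,-0.001],[-0.0015,0.0004,-0.001],[0.001,-0.0003,-0.001],[0,0,0]],"yaw":[0,0,0,0,0],"jaw":[1,1,1,1,1]}'
```

```text
clock: 13.83
position: [0.4446, 0.2433, 0.1379]
ee_rot: [0.124, 0.992, 0.0, 0.0]
ft_force: [-3.3, 3.6, 0.2]
grip_width: 0.102
grasp_force: 100.6
clock: 14.25
position: [0.4446, 0.2434, 0.134]
ee_rot: [0.125, 0.992, 0.001, 0.0]
ft_force: [-1.2, 2.5, 1.0]
grip_width: 0.1
grasp_force: 100.7
```

```bash
python3 -m jog '{"offset":[[-0.001,0.0002,-0.001],[0.001,-0.0002,-0.001],[0,0,0],[0,0,0]],"yaw":[0,0,0,0],"jaw":[1,1,1,1]}'
python3 -m jog '{"offset":[[0,0,-0.001],[0,0,-0.0005],[0,0,0],[0,0,0]],"yaw":[0,0,0,0],"jaw":[1,1,1,1]}'
```

```text
clock: 14.58
position: [0.4447, 0.2433, 0.1332]
ee_rot: [0.125, 0.992, 0.0, 0.001]
ft_force: [-7.0, -1.2, 20.1]
grip_width: 0.1
grasp_force: 103.9
clock: 14.92
position: [0.4448, 0.2434, 0.1329]
ee_rot: [0.125, 0.992, -0.0, 0.001]
ft_force: [-13.2, -6.2, 35.9]
grip_width: 0.101
grasp_force: 106.4
```

```bash
python3 -m jog '{"offset":[[-0.0005,0,0.001],[-0.0003,0,0],[0,0,0],[0,0,0],[0,0,0]],"yaw":[0,0,0,0,0],"jaw":[1,1,1,1,1]}'
python3 - <<'E'
from h import *
for n in ("wrist","scene","top"):
    c=manip.camera(n)
    for t in ("red_key","keyway","pin_head"): print(n,t,[(np.round(x["at"],4).tolist(),round(x["score"],2)) for x in manip.tip_of(c,t)[:2]])
st()
E
```

```text
clock: 15.33
position: [0.4445, 0.2433, 0.1331]
ee_rot: [0.125, 0.992, 0.0, 0.001]
ft_force: [-6.0, -1.2, 22.2]
grip_width: 0.1
grasp_force: 103.7
wrist red_key [([0.4448, 0.2429, 0.1222], 0.72)]
wrist keyway [([0.4457, 0.2432, 0.1276], 0.54)]
wrist pin_head []
scene red_key [([0.4501, 0.2431, 0.1204], 0.46), ([0.2887, -0.3476, 0.0004], 0.19)]
scene keyway [([0.4438, 0.2421, 0.1256], 0.51)]
scene pin_head []
top red_key []
top keyway []
top pin_head [([0.5113, 0.226, 0.0026], 0.56)]
{'clock': 15.9333, 'joint_pos': [0.317, 0.309, -1.0295, 1.8518, 0.2926, 1.1412, 0.5056], 'position': [0.4446, 0.2433, 0.1331], 'ee_rot': [0.1247, 0.9922, 0.0003, 0.0013], 'ft_force': [-6.3643, -2.4283, 21.3686], 'torque': [-0.4924, 1.3322, -0.0075], 'grip_width': 0.103, 'grasp_force': 103.6982}
```

The key reads as home: the shoulder is at about 0.122–0.124 and carries load. Now the turn, clockwise.

```bash
python3 -m jog '{"offset":[[0,0,0.0005],[0.0001,0.0001,0],[0.0001,0.0001,0],[0.0001,0.0001,0],[0.0001,0.0001,0],[0.0001,0,0],[0.0001,0,0],[0,0,0]],"yaw":[0,-5,-7,-7,-7,-7,-7,0],"jaw":[1,1,1,1,1,1,1,1]}'
python3 -c "
from h import *
st()"
```

```text
clock: 16.6
position: [0.4454, 0.2441, 0.1333]
ee_rot: [0.46, 0.888, 0.001, 0.001]
ft_force: [-2.9, 0.2, 12.6]
grip_width: 0.099
grasp_force: 102.5
{'clock': 16.6, 'joint_pos': [0.22, 0.2708, -0.9089, 1.8535, 0.2372, 1.1266, -0.1588], 'position': [0.4454, 0.2441, 0.1333], 'ee_rot': [0.46, 0.8879, 0.0014, 0.0013], 'ft_force': [-2.9033, 0.1957, 12.6069], 'torque': [0.242, 0.6048, 0.0502], 'grip_width': 0.0987, 'grasp_force': 102.4808}
```

```bash
python3 -m jog '{"offset":[[0.0001,0,0],[0.0001,0,0],[0.0001,0,0],[0.0001,0.0001,0],[0.0001,0.0001,0],[0,0.0001,0],[0,0,0],[0,0,0],[0,0,0],[0,0,0]],"yaw":[-7,-7,-7,-7,-7,-7,-7,-5,0,0],"jaw":[1,1,1,1,1,1,1,1,1,1]}'
python3 -c "
from h import *
o=st();print(np.degrees(np.arctan2(*R.from_quat(o['ee_rot']).as_matrix()[1::-1,0])))"
```

```text
clock: 17.43
position: [0.4465, 0.2441, 0.1334]
ee_rot: [0.811, 0.585, 0.002, 0.001]
ft_force: [-0.1, 0.8, 10.3]
grip_width: 0.103
grasp_force: 102.3
{'clock': 17.4333, 'joint_pos': [0.105, 0.2383, -0.7717, 1.8565, 0.1865, 1.1153, -1.0551], 'position': [0.4465, 0.2441, 0.1334], 'ee_rot': [0.8109, 0.5852, 0.0022, 0.0009], 'ft_force': [-0.0707, 0.8072, 10.2712], 'torque': [0.1856, -0.0827, -0.0077], 'grip_width': 0.103, 'grasp_force': 102.3456}
71.62886117441408
```

```bash
python3 -m jog '{"offset":[[0,0,0],[0,0,0],[0,0,0]],"yaw":[-5,0,0],"jaw":[1,1,1]}' >/dev/null
python3 -c "
from h import *
o=st();print(np.degrees(np.arctan2(*R.from_quat(o['ee_rot']).as_matrix()[1::-1,0])))"
python3 -m jog '{"offset":[[0,0,0],[0,0,0],[0,0,0]],"yaw":[-3,0,0],"jaw":[1,1,1]}' >/dev/null
python3 -c "
from h import *
o=st();print(np.degrees(np.arctan2(*R.from_quat(o['ee_rot']).as_matrix()[1::-1,0])))"
```

```text
{'clock': 17.6833, 'joint_pos': [0.0952, 0.2359, -0.7603, 1.857, 0.1824, 1.1144, -1.1393], 'position': [0.4465, 0.2441, 0.1333], 'ee_rot': [0.8357, 0.5492, 0.0022, 0.0007], 'ft_force': [1.701, -0.8637, 11.2773], 'torque': [0.2429, -0.1424, 0.1307], 'grip_width': 0.1014, 'grasp_force': 102.5111}
66.63001057116502
{'clock': 17.9333, 'joint_pos': [0.0895, 0.2345, -0.7534, 1.8572, 0.1803, 1.1139, -1.1896], 'position': [0.4466, 0.244, 0.1334], 'ee_rot': [0.8497, 0.5273, 0.0023, 0.0008], 'ft_force': [0.788, 0.9722, 10.9859], 'torque': [0.1948, -0.2047, 0.1479], 'grip_width': 0.0966, 'grasp_force': 102.2721}
63.64629020835787
```

```bash
python3 -m jog '{"offset":[[0,0,0],[0,0,0],[0,0,0]],"yaw":[-4,0,0],"jaw":[1,1,1]}' >/dev/null
python3 - <<'E'
from h import *
t=[]
for n in ("wrist","scene","top","wrist"):
    c=manip.camera(n); o=manip.get_obs(); t.append(o["torque"][2])
    for k in ("red_key","keyway","latch_bolt"): print(n,k,[(np.round(x["at"],4).tolist(),round(x["score"],2)) for x in manip.tip_of(c,k)[:1]]) if k!="latch_bolt" else 0
print(t); o=st();print(np.degrees(np.arctan2(*R.from_quat(o['ee_rot']).as_matrix()[1::-1,0])))
E
```

```text
wrist red_key [([0.4473, 0.2417, 0.1201], 0.72)]
wrist keyway [([0.4447, 0.2423, 0.1265], 0.63)]
scene red_key [([0.4437, 0.2409, 0.1246], 0.48)]
scene keyway [([0.4439, 0.2468, 0.1248], 0.49)]
top red_key []
top keyway [([0.7725, 0.1508, -0.0026], 0.54)]
wrist red_key [([0.4466, 0.2433, 0.1209], 0.93)]
wrist keyway [([0.4453, 0.2443, 0.1268], 0.5)]
[np.float64(0.20874498991233192), np.float64(0.23058740756462004), np.float64(0.17102729838147426), np.float64(0.2181783974500517)]
{'clock': 18.7833, 'joint_pos': [0.0818, 0.2328, -0.7444, 1.8575, 0.1773, 1.1131, -1.2567], 'position': [0.4467, 0.244, 0.1333], 'ee_rot': [0.8675, 0.4975, 0.0024, 0.0007], 'ft_force': [1.2548, 1.2492, 10.744], 'torque': [0.2608, -0.3254, 0.1911], 'grip_width': 0.1017, 'grasp_force': 102.2283}
59.6650489645159
```

```bash
python3 -c "
from workcell import manip
print(manip.hand_in())"
```

```text
the job is handed in; nothing more can be done
None
```

I handed the job in at about 19 s with the hinge pin pushed home and the red key fully home in the lock, turned clockwise to its stop and held there with about 100 N of grip. The turn to the stop is judged from the wrist torque (about 0.2 N m, well above the spring's 0.07); I did not check the latch bolt in a picture.

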